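Tip the multimeter flat in its case and push the lid shut

TASK

The yellow multimeter is standing on its side edge in the open instrument case, too tall for the lid to close. Push it over so that it lies flat on its back in the case with its display facing up, then push the lid over from its outer side and press it gently down until it is fully shut. Only push: do not lift the meter, do not touch the grey lining inside the lid, and leave the other things on the bench and the battery in the case alone.

Things in the scene. Friction and masses are not known exactly. Their poses are not given: they have to be found in the camera images.
- case: Open aluminium case fixed to the bench, 172 (its x) by 280 (y) by 50 mm high outside, walls and floor 6 mm. Origin: centre of its underside, z up. Lid hinge along its +x side, turned to the robot's left (give or take 25 degrees); latches and a black handle (out to x = -110 mm, 31 mm high) on its -x side. A pocket with a battery takes up y 73 to 134 mm.
- case_in (a point): Centre of the inner floor of the meter's compartment, 6 mm above the bench, at x = 0, y = -33 mm of the case; axes as the case. The compartment is 160 (x) by 201 mm (y), with a divider 42 mm high towards the pocket.
- meter: Yellow multimeter, loose, 34 (its x) by 140 (y) by 70 mm (z), about 0.28 kg. It starts on its long side edge on the case floor, top 76 mm above the bench. Origin: centre of the underside as it stands, z up. Its black face (display, dial) is its -x side and looks to the case's -x (latch) side; axes within 0.1 rad of the case's. Lying on its back its x axis points down.
- meter_top (a point): Middle of the meter's top edge as it stands, on the face side (x = -17, z = 70 mm of the meter), 26 mm above the case's rim. Pushed near here towards the meter's +x it tips without sliding and past about 26 degrees falls on its back by itself; there is room for it to lie on that side. The face is 13 to 37 mm from the case's -x inner wall.
- meter_mid (a point): Centre of the multimeter's block; 41 mm above the bench as it stands, 23 mm when it lies flat on the case floor.
- lid (a joint): Angle of the aluminium lid, rad: 0 fully shut (flat on the rim), 1.57 upright, 1.9 its stop; it starts leaning back a little past upright. The hinge is stiff: the lid stays where it is left and must be pushed all the way, with about 5 N at its free edge. Flat panel, 280 mm wide, 16 mm thick, 176 mm from hinge line to free edge; a grey foam lining (lid_c1) covers its inside.
- lid_hinge (a point): Point on the hinge line at mid-width, 50 mm above the bench, at x = 86, y = 0 mm of the case. It turns with the lid: x from the free edge to the hinge, z out of the outer face (inner face at z = 0, outer face at z = 16 mm). With the lid shut its axes are those of the case.
- lid_edge (a point): Middle of the lid's free edge on its outer face (176 mm from the hinge line); about 220 mm above the bench with the lid upright, 66 mm with it shut, then over the case's latch side.
- battery: Black and copper 9 V battery, 26 x 44 x 17 mm, lying loose in the case's pocket; leave alone. Origin: centre of its underside.
- flask: Steel drinking bottle, 68 mm wide, 210 mm tall, to the left of the case; leave alone. Origin: centre of its underside.
- spool: Green solder spool, 60 mm across, 34 mm high, lying flat to the left; leave alone. Origin: centre of its underside.
- glass: Drinking glass, 70 mm across, 90 mm tall, to the right of the case; leave alone. Origin: centre of its underside.
- driver: Screwdriver with a red handle lying on the right; leave alone. Origin: middle of its underside, blade to its +x.
- pliers: Small pliers with blue handles, about 140 mm long, lying beyond the case to the left; leave alone. Origin: the pivot's underside, jaws to its +x.
Not all that is in view belongs to the job. There is more than one size of the meter; the job needs the smallest.

How it is judged (in metres and radians):
On the way, in this order (a step that is already met when the one before it is completed fails the run):
1. the multimeter lies flat on its back in the case, display up, while the lid is still open (angle between meter's own x axis and vertical above 2.97 rad and height (world z) of meter_mid between 0.012 and 0.035 m and x of meter_mid in the frame of case between -0.08 and 0.08 m and y of meter_mid in the frame of case between -0.134 and 0.067 m and linear speed of meter below 0.02 m/s and angular speed of meter below 0.1 rad/s and value of joint lid above 1.2 rad), for 0.2 s.
2. the lid is fully shut (value of joint lid below 0.05 rad), for 0.2 s.
At the end, for the whole second after the job is handed in: The multimeter lies at rest on its back inside its compartment of the case, display up within about 10 degrees, and the lid is shut to within 0.05 rad (about 9 mm at its free edge) (angle between meter's own x axis and vertical above 2.97 rad and height (world z) of meter_mid between 0.012 and 0.035 m and x of meter_mid in the frame of case between -0.08 and 0.08 m and y of meter_mid in the frame of case between -0.134 and 0.067 m and linear speed of meter below 0.02 m/s and angular speed of meter below 0.1 rad/s and value of joint lid below 0.05 rad); the robot touches nothing.
It fails at once if the multimeter is lifted (its centre rises above 65 mm; tipping raises it to 45 mm) (height (world z) of meter_mid above 0.065 m).
It fails at once if the lid is slammed (it closes faster than 2.5 rad/s over its last 0.3 rad) (value of joint lid below 0.3 rad and velocity of joint lid below -2.5 rad/s).
It fails at once if the fingers touch the lid's inner lining (contact force between the fingers and lid_c1 above 1 N).
It fails at once if the battery, flask, spool, glass, screwdriver or pliers is moved by more than 25 mm (distance of any of flask, spool, glass, driver, pliers, battery from where it was at the start of the episode above 0.025 m).
It also fails if it takes over 51 s, if anything falls off the work surface, if the arm or the gripper's body presses on something with over 40 N, if the wrist force passes 120 N, or if a joint passes its speed limit or range.

ROBOT

A 6-joint arm with a two-finger parallel gripper is mounted at the origin on the work surface. World frame = base frame: x ahead of the robot, y to its left, z up, the work surface at z = 0. Lengths are in mm, angles in rad, forces in N, time in s.
With the tool pointing down it reaches from about 350 to 975 mm from the base axis. Payload 7.1 kg.
Tool frame: the origin (TCP) lies at the very end of the fingers, on their centre line; the grasp point (between the pads) lies 19 mm behind it (ctrl.grasp_offset is the distance from the TCP to the grasp point, in mm); z points along the fingers, y is the line along which they close (so a half turn about z gives the same grasp; the last joint's range is limited). The gripper opens to 88 mm and grips with 3 to 60 N. Pads are 20 mm wide; open, the fingers measure 115 mm over their backs; the gripper's body (75 mm by 178 mm) begins 61 mm behind the grasp point.
Start: joints at [-0.019, 0.423, 1.63, -0, 1.089, -0.019], TCP at [624.984, 0.026, 222.675] pointing down, gripper open.
Joint ranges: [-3, 3], [-0.9, 2.11], [0.09, 2.58], [-1.31, 4.45], [0.11, 2.69], [-2.54, 2.54]. Speed limits (rad/s): [2.39, 2.39, 3.01, 3.14, 3.14, 3.14].

INTERFACE

Orientations are given as a rotation vector (axis times angle).
In Python, from workcell import ctrl, viewer, ticket, models gives the robot as it stands.
- The arm moves only by the tool play_rows, never from a script. Its arguments are lists of equal length, an entry for each row: "dp": the shift along the world's x, y, z in mm, a list of three; "yaw": the turn about the world's z in degrees. In form: {"dp": [[tx, ty, tz], ...], "yaw": [yaw, ...]}. A call has 1 to 8 rows; each row shifts and turns the commanded pose from where the row before left it; what a row does not reach is not made up. A row lasts 1/12 s, in which the tool goes at most 41.7 mm and 7.16 degrees, less where a joint would pass 70% of its speed; a pose out of reach is approached as far as the arm can. A call is refused whole if a number of a shift passes 41.7 or a number of a turn 7.16, either way. A call with a gripper value outside its range is refused whole. "gripper" is the closure, from 0 (fully open) to 1 (shut), set as the call begins (left out, the last holds). The fingers move at their own pace and stop on an object; the grip force is fixed at half the most. Time passes only in rows, so rows that do not move let the fingers close. It gives the time, the measured TCP pose, the force, the opening and the grip force at its end, in the units of the state.
- ctrl.get_obs(): the state, without advancing time (a new reading comes with each control period).
- viewer.get_image(name): name is "scene" or "side" or "wrist"; returns a dict with "pixels" (400x640x3 uint8, red, green, blue), "range_z" (400x640 float32, mm along the optical axis (not along the pixel's ray), 0 where there is no reading), "fx", "fy", "cx", "cy" (pixels), "T" (4x4, takes a point from camera to world coordinates); the wrist camera has in their place "hand_eye" (4x4, takes a point from camera to tool coordinates, whose origin is the TCP and whose axes are the flange's). Camera axes: x right, y up, looking along -z (the intrinsics and any distortion apply to the point x, -y, -z); pixel columns grow to the right and rows downward; lengths in mm; the calibration is good to about 2 mm. A picture is of the moment at which its call begins: read the wrist's pose just before it.
- ticket.close_job(): hands the job in; it is judged then, once.
Trained networks look in a picture, given as the dict that the camera call returned (one of the last four; its "shot" number tells which), for a name from the list of things; names that differ only in an ending like _2 or _b are one class to them, and where a whole thing is asked for, a point or a joint stands for the part that bears it (a point fixed in the world has none). Each returns a list of dicts, best first, with "conf" (0 to 1); they miss things now and then, are a little off and sometimes report something else, mostly with a low value. They report only what shows in the picture. A call takes as long as a camera call. They do not tell look-alikes from the thing itself.
- models.look_for(picture, name): "bbox" ([centre column, centre row, width, height] in pixels, round what is visible of it).
- models.landmark_of(picture, name): "location" ([column, row] in pixels: a listed point, or the origin of a listed thing).
The state is a dict: "t": time; "qpos": joint angles; "qvel": joint speeds; "joint_torque": joint torques, N m; "ee_pos": TCP position; "orientation": TCP orientation; "ft_force": force on the tool from outside, world axes, zero at the start; "moment": the same for the moment, N m; "width": finger opening in mm; "grasp_force": force on a finger pad.
Only numpy, scipy, OpenCV 4.12 (cv2) and the standard library are available. Lean on these libraries where they do the work, as an engineer would, in place of code of your own. Each camera call takes 0.05 s, during which the arm holds its last target. There are 200 camera calls.

## Working session

There is one attempt and no reset: what is moved stays moved. The work goes in short steps, Python scripts to look and compute and a tool call to move; the robot and the scene stay as the last step left them, time stands still between calls to the robot, and variables do not carry over. Pictures are saved under pics/ and viewed, at most 10 in all, crops included, and the job is handed in when it is done.

Besides the shell and the picture viewer there is one more tool, called after "Call:" by a JSON object that holds its "method" and its "body", one argument or row to a line. play_rows: Moves the arm, as the interface text tells. Its arguments: {"type":"object","properties":{"dp":{"type":"array"},"yaw":{"type":"array"},"gripper":{"type":"number"}},"required":["dp","yaw"]}

```bash
mkdir -p pics; cat > h.py <<'E'
import numpy as np, cv2
from workcell import ctrl, viewer, ticket, models
def world(im,u,v,d=None):
    u0,v0=int(round(u)),int(round(v))
    if d is None:
        w=im["range_z"][max(0,v0-1):v0+2,max(0,u0-1):u0+2]; w=w[w>0]; d=np.median(w) if w.size else np.nan
    p=np.array([(u-im["cx"])/im["fx"]*d,-(v-im["cy"])/im["fy"]*d,-d,1])
    return (im["T"]@p)[:3]
def cloud(im):
    v,u=np.mgrid[:400,:640]; d=im["range_z"]
    p=np.stack([(u-im["cx"])/im["fx"]*d,-(v-im["cy"])/im["fy"]*d,-d,np.ones_like(d)],-1)@im["T"].T
    p=p[...,:3]; p[d<=0]=np.nan; return p
def save(im,n): cv2.imwrite(f"pics/{n}.png",im["pixels"][...,::-1])
E
python3 - <<'E'
from h import *
np.set_printoptions(precision=1,suppress=True)
o=ctrl.get_obs(); print(o["t"],o["ee_pos"],o["orientation"],o["width"])
ims=[]
for n in("scene","side"):
    im=viewer.get_image(n); ims.append(im["pixels"]); save(im,n+"0")
    print(n,[k for k in im], im["T"][:3,3])
    for k in("case","meter","lid","battery","flask","spool","glass","driver","pliers"):
        for r in models.look_for(im,k)[:3]: print(k,"box",np.array(r["bbox"]),round(r["conf"],2))
    for k in("case_in","meter_top","meter_mid","meter","lid_hinge","lid_edge","case","battery","flask","glass"):
        for r in models.landmark_of(im,k)[:3]: print(k,np.array(r["location"]),round(r["conf"],2),world(im,*r["location"]))
E
```

```text
0.0 [624.4   0.1 221.9] [-2.2 -2.2  0. ] 88.14994338658197
scene ['pixels', 'range_z', 'fx', 'fy', 'cx', 'cy', 'T', 'shot'] [1062.3  606.9 1045. ]
case box [323.8 225.3 115.1  74.2] 0.78
meter box [285.9 159.   54.1  38. ] 0.78
meter box [430.9 218.2  61.5  62.7] 0.73
meter box [297.6 215.2  47.9  37.7] 0.62
lid box [332.  228.4  94.2  61.2] 0.69
lid box [297.2 216.2  39.2  36.7] 0.33
battery box [340.1 209.3   9.7   8.6] 0.39
flask box [415.5 327.2  35.4  51.7] 0.94
spool box [439.6 286.1  20.4  25.9] 0.91
glass box [234.6 154.6  19.8  28.7] 0.97
pliers box [329.6 336.9  48.2  37. ] 0.85
case_in [307.1 230. ] 0.81 [677.9 116.6 214.5]
meter_top [285.9 151.5] 0.94 [652.5  18.3 403.6]
meter_top [441.8 205.9] 0.64 [256.6 254.3  98.8]
meter_top [294.4 202.6] 0.62 [560.3 -93.1  50.2]
meter_mid [433.5 217.9] 0.8 [304.8 262.9  88.2]
meter_mid [288. 156.] 0.75 [634.4  -0.4 365.3]
meter_mid [300.1 211.8] 0.73 [583.3 -34.8  74.3]
meter [428.5 224.8] 0.95 [301.8 253.   41.8]
meter [238.5 163.7] 0.71 [ 579.3 -397.3   21.5]
meter [289.9 168.6] 0.65 [647.4  21.3 345.8]
lid_hinge [325.7 232.6] 0.71
[... 1026 characters left out ...]
ox [333.1 177.4 103.9 109.6] 0.72
case_in [345.7 205.7] 0.93 [566.9 -64.6  51.8]
meter_top [213.3 162.3] 0.93 [259.9 249.3 100.7]
meter_top [343.2 243.1] 0.78 [ 513.5 -154.5    1.1]
meter_mid [345.7 205.1] 0.91 [566.9 -64.3  53.9]
meter_mid [340.3 264.5] 0.77 [ 431.4 -289.4   85.4]
meter_mid [221.  176.1] 0.65 [262.3 165.3 101.6]
meter [346.6 213.1] 0.93 [555.7 -91.5  48.2]
meter [224.8 189. ] 0.93 [263.1 142.9  68. ]
meter [339.4 280.3] 0.76 [ 431.  -289.3   27.5]
lid_edge [325.1 120.5] 0.56 [778.3 511.8  -0.5]
case [331.4 209.9] 0.68 [523.9 -56.8  45.1]
case [325.1 121.2] 0.51 [774.3 503.6   1.3]
battery [301.7 212.4] 0.53 [452.4  -1.3  18.2]
glass [417.9 307.1] 0.88 [ 552.3 -448.1   42.8]
```

View pics/scene0.png

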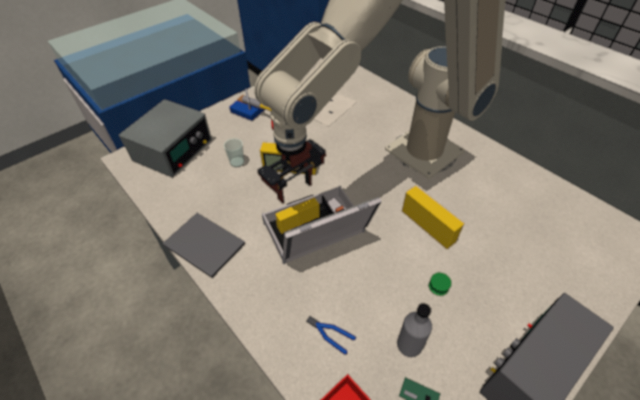

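View pics/side0.png

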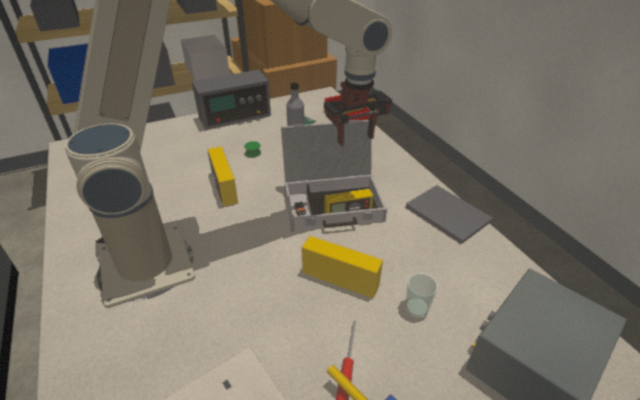

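```bash
python3 - <<'E'
from h import *
np.set_printoptions(precision=1,suppress=True)
P=[];C=[]
for n in("scene","side"):
    im=viewer.get_image(n); c=cloud(im); P.append(c); C.append(cv2.cvtColor(im["pixels"],cv2.COLOR_RGB2HSV))
def sel(c,x,y,z): return (c[...,0]>x[0])&(c[...,0]<x[1])&(c[...,1]>y[0])&(c[...,1]<y[1])&(c[...,2]>z[0])&(c[...,2]<z[1])
for i,n in enumerate(("scene","side")):
    c=P[i];h=C[i]
    m=sel(c,(380,760),(60,200),(75,240))
    q=c[m]; print(n,"lid",len(q))
    a=None
    for _ in range(8):
        A=np.c_[q[:,0],q[:,2],np.ones(len(q))]; a=np.linalg.lstsq(A,q[:,1],rcond=None)[0]; r=A@a-q[:,1]
        k=abs(r)<max(2.5,1.5*np.median(abs(r))); q=q[k]
    print(" y=ax+bz+c",a[0].round(4),a[1].round(4),a[2],len(q),"std",r.std(), "lo",np.percentile(q,1,0),"hi",np.percentile(q,99,0))
    e=q[q[:,2]>np.percentile(q[:,2],99)-6]; print(" top ends",e[e[:,0].argmin()],e[e[:,0].argmax()])
    # rim
    m=sel(c,(380,760),(-160,140),(46,55)); r=c[m]
    print(" rim",len(r)); 
    if len(r)>10: print("  rect",cv2.minAreaRect(r[:,:2].astype(np.float32)))
    b=r[::max(1,len(r)//40)]; print(b[np.argsort(b[:,0])][:, :2].round(0).tolist())
    y=sel(c,(380,760),(-160,140),(12,90))&(h[...,0]>18)&(h[...,0]<35)&(h[...,1]>120)
    t=c[y]; print(" yellow",len(t),np.percentile(t,[2,50,98],axis=0).tolist() if len(t) else "")
    t=t[t[:,2]>70]; 
    if len(t)>8: print("  toprect",len(t),cv2.minAreaRect(t[:,:2].astype(np.float32)),cv2.boxPoints(cv2.minAreaRect(t[:,:2].astype(np.float32))))
E
```

```text
scene lid 2157
 y=ax+bz+c -0.2903 0.287 251.14464017950203 1339 std 0.7790627636378109 lo [463.2  70.4  76.4] hi [726.7 168.6 219.2]
 top ends [465.  177.1 216.2] [733.1  99.1 216.9]
 rim 502
  rect ((561.1751708984375, 4.7105560302734375), (195.34817504882812, 284.6839904785156), 73.09257507324219)
[[402.0, -48.0], [404.0, -32.0], [406.0, -39.0], [411.0, -25.0], [416.0, 9.0], [433.0, 45.0], [446.0, -60.0], [478.0, -70.0], [485.0, -66.0], [490.0, -66.0], [492.0, -69.0], [509.0, 118.0], [526.0, -20.0], [528.0, -23.0], [530.0, -80.0], [534.0, -80.0], [537.0, -22.0], [548.0, -25.0], [556.0, 105.0], [559.0, -27.0], [563.0, -92.0], [565.0, -89.0], [567.0, 100.0], [569.0, -90.0], [576.0, -31.0], [600.0, -37.0], [605.0, -102.0], [616.0, -42.0], [630.0, -40.0], [632.0, 81.0], [636.0, -46.0], [644.0, -110.0], [649.0, -47.0], [663.0, 73.0], [671.0, -116.0], [673.0, 71.0], [685.0, -50.0], [685.0, -59.0], [692.0, -30.0], [696.0, 62.0], [703.0, 9.0], [704.0, 0.0]]
 yellow 901 [[521.265108619167, -87.03394344825847, 14.860131578581559], [590.7522596673043, -40.448428312434544, 65.00041151820687], 
[... 850 characters left out ...]
[563.0, 83.0], [568.0, -96.0], [578.0, -70.0], [584.0, 81.0], [593.0, -74.0], [604.0, 78.0], [608.0, -76.0], [611.0, -107.0], [612.0, -76.0], [617.0, -108.0], [633.0, 58.0], [645.0, -118.0], [650.0, 50.0], [668.0, 56.0], [673.0, -84.0], [674.0, 46.0], [678.0, -75.0], [700.0, 46.0], [700.0, -10.0], [704.0, 15.0], [711.0, 47.0]]
 yellow 510 [[510.9594698202072, -79.57267012041271, 37.48069377908722], [572.6568348523522, -53.216855691363264, 76.37290285539581], [645.7736228853354, -24.137666802852696, 80.57584520320322]]
  toprect 428 ((581.0254516601562, -50.25975036621094), (39.27153778076172, 139.59185791015625), 76.85688018798828) [[508.6 -53.5]
 [644.5 -85.3]
 [653.5 -47. ]
 [517.5 -15.3]]
```

Call:
{"method": "play_rows", "body": {
  "dp": [
    [-10,-19,0],
    [-10,-19,0],
    [-11,-19,0],
    [-11,-19,0],
    [-10,-19,-20],
    [0,0,-30],
    [0,0,-30],
    [0,0,-30]
  ],
  "yaw": [-5,-5,-5,0,0,0,0,0],
  "gripper": 1
}}

```text
t: 2.77
ee_pos: [573.2, -95.6, 112.2]
orientation: [2.492, 1.91, 0.002]
ft_force: [-0.1, -0.2, -0.3]
width: 37.9
grasp_force: 0.0
```

Call:
{"method": "play_rows", "body": {
  "dp": [
    [0,0,-25],
    [0,0,-15],
    [0,0,-8],
    [0,0,0],
    [0,0,0]
  ],
  "yaw": [0,0,0,0,0]
}}

```text
t: 3.18
ee_pos: [573.3, -95.0, 64.9]
orientation: [2.492, 1.912, 0.0]
ft_force: [0.2, -0.1, 0.3]
width: 4.6
grasp_force: 0.0
```

```bash
python3 - <<'E'
from h import *
im=viewer.get_image("side"); p=im["pixels"][140:260,260:420]; cv2.imwrite("pics/s1.png",cv2.resize(p[...,::-1],None,fx=4,fy=4,interpolation=2))
E
```

```text
(no output)
```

View pics/s1.png

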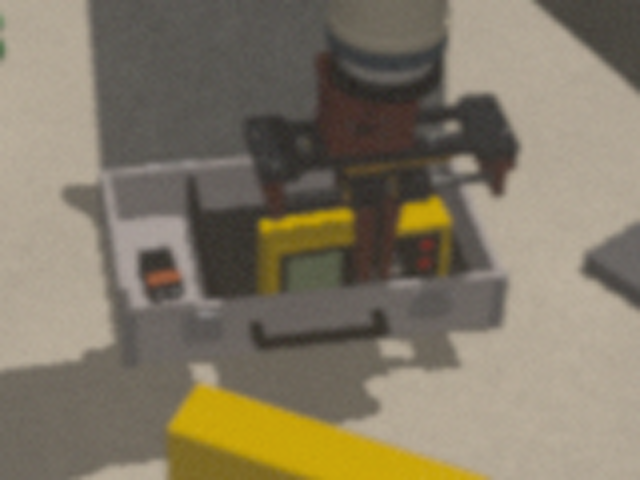

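The closed fingers (around column 375, rows 200–270) stand in front of the meter's face near its middle, above the rim. Next is a slow push.

Call:
{"method": "play_rows", "body": {
  "dp": [
    [1,5,0],
    [1,5,0],
    [1,5,0],
    [1,5,0],
    [1,4,0],
    [1,4,0],
    [1,4,0],
    [1,4,0]
  ],
  "yaw": [0,0,0,0,0,0,0,0]
}}

```text
t: 3.9
ee_pos: [581.1, -58.5, 64.7]
orientation: [-2.492, -1.913, -0.0]
ft_force: [-0.6, -0.8, 0.7]
width: 0.2
grasp_force: 0.2
```

Call:
{"method": "play_rows", "body": {
  "dp": [
    [1,4,0],
    [1,4,0],
    [1,4,0],
    [1,4,0],
    [0,3,0],
    [0,0,0],
    [0,0,0],
    [0,0,0]
  ],
  "yaw": [0,0,0,0,0,0,0,0]
}}

```text
t: 4.57
ee_pos: [584.9, -40.0, 64.6]
orientation: [-2.492, -1.913, 0.0]
ft_force: [-0.8, 0.6, 0.4]
width: 0.3
grasp_force: 0.0
```

```bash
cat > m.py <<'E'
from h import *
np.set_printoptions(precision=1,suppress=True)
im=viewer.get_image("side"); c=cloud(im); h=cv2.cvtColor(im["pixels"],cv2.COLOR_RGB2HSV)
y=(c[...,0]>440)&(c[...,0]<720)&(c[...,1]>-120)&(c[...,1]<130)&(c[...,2]>8)&(c[...,2]<100)&(h[...,0]>18)&(h[...,0]<35)&(h[...,1]>120)
t=c[y]; print(len(t),np.percentile(t,[2,25,50,75,98],axis=0)); print(cv2.minAreaRect(t[:,:2].astype(np.float32)))
p=im["pixels"][110:260,240:440]; import sys
cv2.imwrite(f"pics/{sys.argv[1]}.png",cv2.resize(p[...,::-1],None,fx=4,fy=4,interpolation=2))
E
python3 m.py s2
```

```text
577 [[519.  -46.    9. ]
 [538.6 -35.7  20.6]
 [580.6 -26.9  32.4]
 [622.2 -16.3  40.5]
 [663.2  41.   43.9]]
((602.7788696289062, 0.33731842041015625), (93.9364242553711, 170.41627502441406), 88.26871490478516)
```

View pics/s2.png

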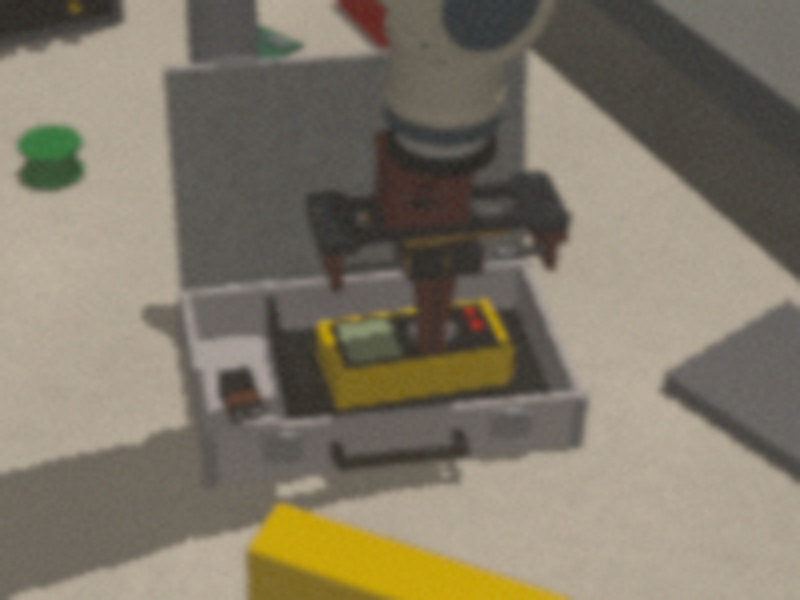

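The meter lies on its back with the display up (top at 40 mm, pixels 320–515 × 300–405). I'll go up and over the lid now.

Call:
{"method": "play_rows", "body": {
  "dp": [
    [0,-2,25],
    [0,0,35],
    [0,0,35],
    [0,0,35],
    [0,0,35],
    [0,0,30],
    [0,0,5],
    [0,0,0]
  ],
  "yaw": [0,0,0,0,0,0,0,0]
}}

```text
t: 5.28
ee_pos: [586.3, -42.3, 267.3]
orientation: [2.49, 1.91, 0.006]
ft_force: [0.2, -0.4, -0.3]
width: -0.1
grasp_force: 0.0
```

Call:
{"method": "play_rows", "body": {
  "dp": [
    [3,30,0],
    [3,30,0],
    [3,30,0],
    [4,35,0],
    [4,35,0],
    [4,35,0],
    [4,25,0],
    [0,0,0]
  ],
  "yaw": [0,0,0,0,0,0,0,0]
}}

```text
t: 5.95
ee_pos: [609.3, 182.1, 262.0]
orientation: [-2.487, -1.916, 0.003]
ft_force: [-0.2, -1.0, -0.2]
width: 0.2
grasp_force: 0.0
```

Call:
{"method": "play_rows", "body": {
  "dp": [
    [0,0,-20],
    [0,0,-20],
    [0,0,-20],
    [0,0,-15],
    [0,0,0],
    [0,0,0]
  ],
  "yaw": [0,0,0,0,0,0]
}}

```text
t: 6.45
ee_pos: [608.7, 177.0, 187.6]
orientation: [-2.492, -1.911, 0.006]
ft_force: [1.1, -0.7, 0.6]
width: 0.7
grasp_force: 0.0
```

```bash
python3 - <<'E'
from h import *
im=viewer.get_image("scene"); p=im["pixels"][130:280,220:420]; cv2.imwrite("pics/s3.png",cv2.resize(p[...,::-1],None,fx=4,fy=4,interpolation=2))
E
```

```text
(no output)
```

View pics/s3.png

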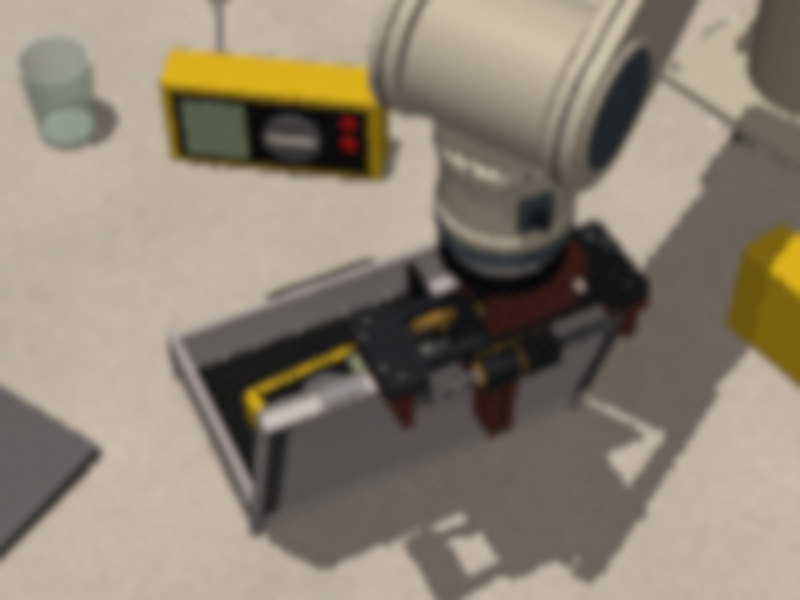

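The fingers (column 490, row 420) are on the outer side of the lid, near mid-width. I start pushing along the lid's arc.

Call:
{"method": "play_rows", "body": {
  "dp": [
    [3,9,2],
    [3,9,3],
    [2,9,3],
    [3,9,3],
    [3,9,3],
    [2,9,3],
    [3,9,3],
    [2,8,0]
  ],
  "yaw": [0,0,0,0,0,0,0,0]
}}

```text
t: 7.17
ee_pos: [631.7, 250.4, 210.6]
orientation: [2.492, 1.913, 0.002]
ft_force: [-0.6, 0.3, 0.2]
width: 0.7
grasp_force: 0.0
```

Wrong sign: that moved the fingers away from the lid, and nothing was touched. I'm reversing.

Call:
{"method": "play_rows", "body": {
  "dp": [
    [-5,-16,-3],
    [-5,-16,-3],
    [-5,-16,-3],
    [-4,-16,0],
    [-3,-9,0],
    [-3,-9,0],
    [-2,-9,0],
    [-3,-9,0]
  ],
  "yaw": [0,0,0,0,0,0,0,0]
}}

```text
t: 7.83
ee_pos: [601.4, 148.7, 201.1]
orientation: [2.492, 1.912, 0.002]
ft_force: [2.7, 6.2, 4.2]
width: 0.3
grasp_force: 2.8
```

Call:
{"method": "play_rows", "body": {
  "dp": [
    [-3,-9,1],
    [-2,-9,1],
    [-2,-8,1],
    [-2,-8,1],
    [-2,-7,0],
    [-2,-7,0],
    [0,0,0]
  ],
  "yaw": [0,0,0,0,0,0,0]
}}

```text
t: 8.42
ee_pos: [587.4, 99.5, 204.5]
orientation: [2.493, 1.911, -0.002]
ft_force: [0.2, -0.4, 0.3]
width: 0.4
grasp_force: 0.0
```

Call:
{"method": "play_rows", "body": {
  "dp": [
    [-2,-9,1],
    [-3,-9,1],
    [-2,-9,0],
    [-3,-8,0],
    [-2,-8,-1],
    [-2,-8,-2],
    [-3,-9,-4],
    [-2,-9,-4]
  ],
  "yaw": [0,0,0,0,0,0,0,0]
}}

```text
t: 9.08
ee_pos: [568.8, 31.0, 195.8]
orientation: [2.492, 1.912, 0.0]
ft_force: [-1.1, 1.7, 2.3]
width: 0.2
grasp_force: 1.4
```

Call:
{"method": "play_rows", "body": {
  "dp": [
    [-2,-8,-3],
    [-2,-8,-4],
    [-2,-8,-4],
    [-3,-7,-5],
    [-2,-7,-6],
    [-2,-7,-7],
    [-2,-7,-7],
    [-2,-7,-8]
  ],
  "yaw": [0,0,0,0,0,0,0,0]
}}

```text
t: 9.75
ee_pos: [552.0, -27.9, 151.1]
orientation: [2.492, 1.912, 0.0]
ft_force: [0.1, 0.4, 1.9]
width: 0.7
grasp_force: 1.0
```

Call:
{"method": "play_rows", "body": {
  "dp": [
    [-1,-5,-6],
    [-1,-4,-6],
    [-1,-4,-6],
    [-1,-4,-7],
    [-1,-3,-7],
    [-1,-3,-7],
    [-1,-3,-7],
    [-1,-3,-7]
  ],
  "yaw": [0,0,0,0,0,0,0,0]
}}

```text
t: 10.42
ee_pos: [544.0, -56.0, 97.9]
orientation: [-2.492, -1.912, -0.001]
ft_force: [0.2, 0.9, 0.8]
width: 0.7
grasp_force: 0.6
```

Call:
{"method": "play_rows", "body": {
  "dp": [
    [0,-2,-6],
    [0,-1,-6],
    [0,-1,-5],
    [0,0,-5],
    [0,0,-4],
    [0,0,-3],
    [0,0,0],
    [0,0,0]
  ],
  "yaw": [0,0,0,0,0,0,0,0]
}}

```text
t: 11.08
ee_pos: [544.0, -59.8, 69.5]
orientation: [-2.492, -1.912, 0.0]
ft_force: [0.4, -0.2, 1.1]
width: 0.5
grasp_force: 0.0
```

Call:
{"method": "play_rows", "body": {
  "dp": [
    [0,0,-1],
    [0,0,-1],
    [0,0,-1],
    [0,0,-1],
    [0,0,0],
    [0,0,0]
  ],
  "yaw": [0,0,0,0,0,0]
}}

```text
t: 11.58
ee_pos: [544.2, -60.1, 66.3]
orientation: [2.492, 1.912, 0.001]
ft_force: [-1.9, -0.5, 6.6]
width: 0.3
grasp_force: 3.5
```

Call:
{"method": "play_rows", "body": {
  "dp": [
    [0,0,-1],
    [0,0,0],
    [0,0,0],
    [0,0,0]
  ],
  "yaw": [0,0,0,0]
}}

```text
t: 11.92
ee_pos: [544.2, -60.1, 66.2]
orientation: [2.492, 1.912, 0.001]
ft_force: [-3.9, -0.7, 17.4]
width: 0.3
grasp_force: 8.4
```

The force climbs to 17 N with no further travel, so the lid is on the rim. I retreat and check.

Call:
{"method": "play_rows", "body": {
  "dp": [
    [0,0,2],
    [0,0,10],
    [0,0,25],
    [0,0,30],
    [0,0,30],
    [0,0,30],
    [0,0,30],
    [0,0,0]
  ],
  "yaw": [0,0,0,0,0,0,0,0]
}}

```text
t: 12.58
ee_pos: [547.3, -60.3, 228.0]
orientation: [2.487, 1.908, 0.011]
ft_force: [0.4, -0.1, 0.6]
width: 0.4
grasp_force: 0.0
```

```bash
python3 - <<'E'
from h import *
o=ctrl.get_obs(); print(o["ee_pos"],o["ft_force"])
for n in ("side","scene"):
    im=viewer.get_image(n); c=cloud(im)
    s=.961*c[...,0]-.276*c[...,1]-537; k=.276*c[...,0]+.961*c[...,1]-150.6
    m=(abs(s)<130)&(k>-85)&(k<80)&(c[...,2]>30)&(c[...,2]<110)
    z=c[...,2][m]; A=np.c_[k[m],s[m],np.ones(len(z))]; a=np.linalg.lstsq(A,z,rcond=None)[0]
    for _ in range(5):
        g=abs(A@a-z)<5; a=np.linalg.lstsq(A[g],z[g],rcond=None)[0]
    print(n,len(z),g.sum(),a.round(4))
im=viewer.get_image("side"); p=im["pixels"][110:260,240:440]; cv2.imwrite("pics/s4.png",cv2.resize(p[...,::-1],None,fx=4,fy=4,interpolation=2))
E
```

```text
[547.27298091 -60.30796662 228.02273282] [ 0.38071132 -0.06336357  0.58730841]
side 3074 2925 [ 1.5000e-03 -6.0000e-04  6.7758e+01]
scene 3418 3386 [-3.30000e-03 -4.00000e-04  6.72057e+01]
```

View pics/s4.png

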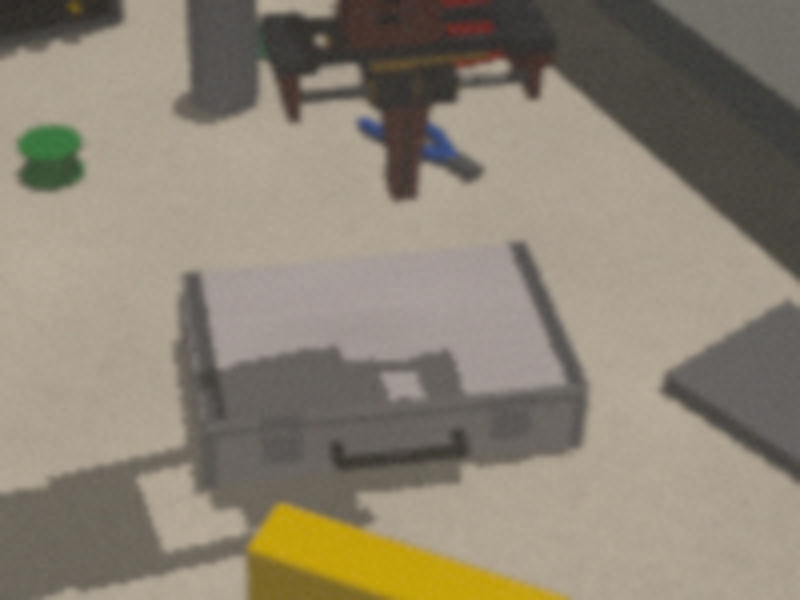

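The lid lies flat on the rim (tilt under 0.005 rad, top at 67 mm), and the fingers are clear above it.

```bash
python3 -c "
from workcell import ticket
print(ticket.close_job())"
```

```text
the job is handed in; nothing more can be done
None
```

The meter was pushed onto its back with its display up, the lid is fully shut (tilt measured under 0.005 rad), and the job is handed in; the judge's verdict was not shown.

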